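# Stop and lock the spinning test rotor

### The arm

A 6-joint arm with a two-finger parallel gripper is mounted at the origin on the work surface. World frame = base frame: x ahead of the robot, y to its left, z up, the work surface at z = 0. Lengths are in mm, angles in rad, forces in N, time in s.
With the tool pointing down it reaches from about 350 to 875 mm from the base axis. Payload 4.2 kg.
Tool frame: the origin (TCP) lies on the mounting face of the last link; the fingertips stand 173 mm ahead of it and the grasp point (between the pads) lies 155 mm ahead of it; z points along the fingers, y is the direction in which the jaws open and shut (so a half turn about z gives the same grasp; the last joint's range is limited). The gripper opens to 85 mm and grips with 20 to 120 N. Pads are 22 mm wide; open, the fingers measure 114 mm over their backs; the gripper's body (76 mm by 85 mm) begins 54 mm behind the grasp point. The pads swing forward as they close: fully open they stand 13 mm farther back than shut.
Start: joints at [1.416, 0.385, 0.008, 0, -1.194, -0.259], TCP at [251.274, 572.242, 404.712] pointing down, gripper open.
Joint ranges: [-3.14, 3.14], [-1.21, 2.06], [-1.07, 1.41], [-3.16, 2.05], [-2.99, -0.16], [-3.1, 3.1]. Speed limits (rad/s): [2.79, 2.79, 3.14, 3.14, 3.14, 3.14].

### API

Orientations are given as a unit quaternion [x, y, z, w].
In Python, from bench import arm gives the robot as it stands.
- The arm moves only by the shell command python3 -m jog 'ROWS' [OPENING]. ROWS is JSON, a list that holds one entry, the list of rows, each a list of 4 numbers: the shift along the tool's x, y, z in mm, then the turn about the tool's z in degrees. In form: [[[x, y, z, spin], ...]]. A call has exactly 5 rows; each row is the pose to reach, as a shift and turn from the pose measured when the call began, along the tool's axes at that moment; what a row does not reach only later rows make up. A row lasts 1/8 s, in which the tool goes at most 62.5 mm and 10.7 degrees, less where a joint would pass 70% of its speed; a pose out of reach is approached as far as the arm can. A call with a gripper value outside its range is refused whole. OPENING is the finger opening in mm, from 0 to 85.4, set as the call begins (- or left out, the last holds). The fingers move at their own pace and stop on an object; the grip force is fixed at half the most. Time passes only in rows, so rows that repeat a pose let the fingers close, or fill a call up. It gives the time, the measured TCP pose, the force and the opening at its end, in the units of the state.
- arm.read_state(): the state, without advancing time (a new reading comes with each control period).
- arm.get_image(name): name is "side" or "top"; returns (picture, depth): 420x560x3 uint8, blue, green, red; 420x560 float32, mm along the optical axis (not along the pixel's ray), 0 where there is no reading.
- arm.camera_params(name): a dict with "mtx" (3x3 intrinsics, pixels), "R" (3x3) and "t" (3): a world point X has camera coordinates R X + t. Camera axes: x right, y down, z forward; pixel columns grow to the right and rows downward; lengths in mm; the calibration is good to about 2 mm. A picture is of the moment at which its call begins. camera_params takes no time and is no camera call.
- arm.job_done(): hands the job in, once; it reports no verdict.
The state is a dict: "clock": time; "joints": joint angles; "joint_vel": joint speeds; "joint_efforts": joint torques, N m; "position": TCP position; "ee_rot": TCP orientation; "contact_force": force on the tool from outside, world axes, zero at the start; "wrist_torque": the same for the moment, N m; "gripper_width": finger opening in mm.
Only numpy, scipy, OpenCV 4.12 (cv2) and the standard library are available. Lean on these libraries where they do the work, as an engineer would, in place of code of your own. Each camera call takes 0.05 s, during which the arm holds its last target.

### The job

The aluminium wheel of the test rotor is idling round. Take the red-headed locking pin from its blue stand, put it through the slot in the yellow bridge and press it lightly on the turning wheel so that the rubbing slows it to a crawl, let the wheel's window creep under the slot and catch the pin, then push the pin fully home and let go, so that the wheel stays locked. Be gentle with the wheel - no knocks and no hard pressing on it - and leave the other things on the bench where they are.

Things in the scene. Friction and masses are not known exactly. Their poses are not given: they have to be found in the camera images.
- pin: Locking pin, loose, 60 g, upright in the blue stand. Steel shank 10 mm diameter, 43 mm long, its lowest 1.5 mm tapering to a 5 mm flat tip; above it a dark collar 28 mm diameter, 5 mm thick, then a red round head 22 mm diameter, 40 mm tall. Total height 88 mm. Origin at the tip, on the axis; z points up along the pin.
- pin_head (a point): Point on the pin's axis at which to grip the red head: 71 mm above the tip, 17 mm below the head's top, 28 mm above the collar's underside.
- pin_tip (a point): Centre of the pin's flat tip.
- stand: Blue block 50 x 50 x 50 mm, fixed to the table, with an upright 14.5 mm hole; the pin's collar rests on its top, so the tip is 7 mm above the table. Origin at the centre of its underside.
- unit: Test rotor, fixed: black base plate 225 x 160 x 12 mm, horizontal aluminium wheel, and a yellow bridge reaching in over the wheel's rim from a post. Origin on the table under the wheel's axis; x points from the axis to the slot. The bridge's top is 83 mm, its underside 65 mm above the table; it spans 45 to 113 mm from the axis along x and is 44 mm wide.
- slot (a point): Centre of the slot's mouth in the bridge's top face, 60 mm from the wheel's axis. The slot goes straight down through the 18 mm bridge; 16.5 mm long along the unit's x, 12.5 mm wide across it, 3 mm lead-in chamfer. With the pin home its collar lies on the bridge top and its tip is 43 mm below this point.
- rotor: Wheel and its sprung shaft: aluminium disc 170 mm diameter, 8 mm thick, 0.7 kg, upper face 53 mm above the table. It floats on a damped spring: pressed down it yields 0.4 N per mm after the first 0.5 N, up to 9 mm (hard stop), and rises slowly when let go (time constant 0.15 s), so only a slow window catches the pin. Over 15 N on it counts as a knock or hard pressing. Origin on the axis at the wheel's underside, 45 mm above the table.
- wheel (a joint): Wheel angle, rad, anticlockwise from above, counting past each turn; the window is under the slot at whole multiples of 2 pi. A weak motor keeps it turning, about 5 rad/s when free; it may be held still and restarts when let go. Rubbing on its face slows it in proportion to the press; a few newtons (a few mm of spring travel, depending on friction) at the slot stall it.
- window (a point): Centre, at the wheel's upper face, of the window: a rectangular hole right through the wheel, 60 mm from its axis, about 20 mm long along the wheel's radius and 13 mm wide across it, between red radial stripes. It is the only hole in the wheel.
- brick: Black power supply block 100 x 55 x 35 mm, loose bystander. Origin at the centre of its underside.
- fan: Square black cooling fan 80 x 80 x 25 mm with a green hub disc, loose bystander. Origin at the centre of its underside.
- screwdriver: Screwdriver with red handle, loose bystander, lying on the table.
- pliers: Pliers with one red and one black handle, about 160 mm long, loose bystander, lying on the table.
Not all that is in view belongs to the job. Of the things that look like the stand, the middle-sized one is meant.

How it is judged:
By the outcome, as a careful person would: the job done as asked, in the order asked, and still so for the second after the job is handed in, with the robot touching nothing.
It also fails if it takes over 67 s, if anything falls off the work surface, if the arm or the gripper's body presses on something with over 40 N, if the wrist force passes 120 N, or if a joint passes its speed limit or range.

## Working session

There is one attempt and no reset: what is moved stays moved. The work goes in short steps, Python scripts to look and compute and a shell command to move; the robot and the scene stay as the last step left them, time stands still between calls to the robot, and variables do not carry over. Pictures are saved under pics/ and viewed, and the job is handed in when it is done.

```bash
ls; mkdir -p pics; python3 - <<'E'
from bench import arm
import cv2,numpy as np
s=arm.read_state();print({k:np.round(v,3).tolist() for k,v in s.items()})
for n in("top","side"):
    i,d=arm.get_image(n);cv2.imwrite(f"pics/{n}0.png",i);np.save(f"pics/{n}0.npy",d)
    p=arm.camera_params(n);print(n,np.round(p["mtx"],1).tolist(),np.round(p["R"],4).tolist(),np.round(p["t"],1).tolist())
print(arm.read_state()["clock"])
E
```

```text
pics
{'clock': 0.0, 'joints': [1.416, 0.386, 0.007, -0.001, -1.194, -0.259], 'joint_vel': [0.0, 0.0, 0.001, 0.0, -0.0, -0.001], 'joint_efforts': [0.0, -39.229, 18.841, 4.186, -0.005, -0.0], 'position': [251.174, 572.079, 403.631], 'ee_rot': [0.979, -0.206, -0.0, 0.001], 'contact_force': [0.273, 1.248, 0.365], 'wrist_torque': [0.004, -0.014, -0.034], 'gripper_width': 85.686}
top [[431.6, 0.0, 278.8], [0.0, 431.6, 209.2], [0.0, 0.0, 1.0]] [[-0.0275, -0.9996, -0.0023], [-0.9801, 0.0274, -0.1965], [0.1965, -0.0031, -0.9805]] [28.6, 596.6, 1046.0]
side [[476.1, 0.0, 278.6], [0.0, 476.1, 207.3], [0.0, 0.0, 1.0]] [[-0.9836, -0.1787, -0.0228], [-0.0924, 0.6091, -0.7877], [0.1546, -0.7727, -0.6156]] [579.0, 92.7, 1151.0]
0.1
```

View pics/top0.png

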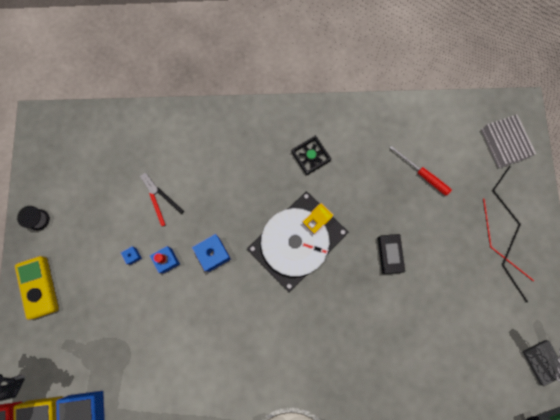

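View pics/side0.png

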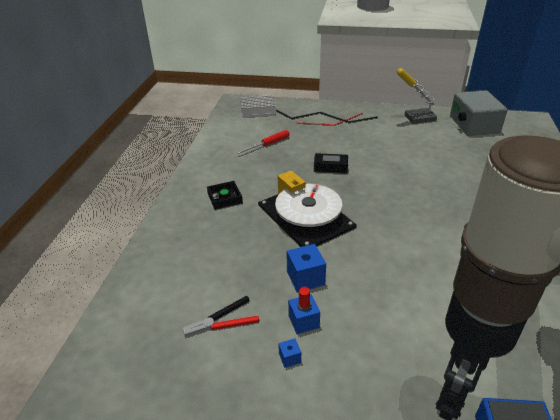

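Top view: there are three blue blocks, small at (130,255), middle at (164,259) with the red head in it, and large at (211,253). The middle one fits the description: it is middle-sized and holds the pin. The wheel hub is near (295,241), and the yellow bridge near (318,218). I'll confirm with a crop and measure.

```bash
cat > h.py <<'E'
import numpy as np,cv2
from bench import arm
def ray(n,uv):
    p=arm.camera_params(n);K,R,t=map(np.array,(p["mtx"],p["R"],p["t"]))
    d=R.T@np.linalg.solve(K,[uv[0],uv[1],1.]);return -R.T@t,d
def onz(n,uv,z):
    c,d=ray(n,uv);return c+d*(z-c[2])/d[2]
def proj(n,X):
    p=arm.camera_params(n);q=np.array(p["R"])@X+p["t"];q=np.array(p["mtx"])@q;return q[:2]/q[2]
def blobs(m,a=15):
    n,l,s,c=cv2.connectedComponentsWithStats(m.astype(np.uint8));return [(s[i,4],c[i].round(1).tolist(),s[i,:4].tolist(),l==i) for i in range(1,n) if s[i,4]>=a]
def cloud(n,d,m):
    v,u=np.nonzero(m&(d>0));p=arm.camera_params(n);K,R,t=map(np.array,(p["mtx"],p["R"],p["t"]))
    z=d[v,u];c=np.linalg.inv(K)@np.vstack([u*z,v*z,z]);return (R.T@(c-t[:,None])).T
E
python3 - <<'E'
from h import *
a=cv2.imread("pics/top0.png");b=cv2.imread("pics/side0.png")
A=cv2.resize(a[180:300,110:360],None,fx=3,fy=3,interpolation=cv2.INTER_CUBIC)
B=cv2.resize(b[160:380,180:370],None,fx=2.7,fy=2.7,interpolation=cv2.INTER_CUBIC)
cv2.imwrite("pics/c1.png",A);cv2.imwrite("pics/c2.png",B)
for n,i in(("top",a),("side",b)):
    d=np.load(f"pics/{n}0.npy");h=cv2.cvtColor(i,cv2.COLOR_BGR2HSV);H,S,V=cv2.split(h)
    for nm,m in(("red",((H<8)|(H>172))&(S>150)&(V>80)),("blue",(H>100)&(H<125)&(S>130)&(V>60)),("yel",(H>15)&(H<32)&(S>150)&(V>90))):
        for ar,c,bb,mm in blobs(m):
            P=cloud(n,d,mm)
            if len(P): print(n,nm,ar,c,bb,"med",np.median(P,0).round(0),"zmax",np.percentile(P[:,2],95).round(0))
E
```

```text
top red 327 [434.2, 181.1] [418, 168, 33, 27] med [ 669. -407.   22.] zmax 27.0
top red 135 [157.2, 209.7] [150, 194, 15, 32] med [614. 337.  11.] zmax 15.0
top red 75 [159.9, 258.0] [155, 254, 11, 9] med [478. 305.  92.] zmax 97.0
top red 173 [7.9, 410.1] [0, 402, 21, 18] med [136. 663.  53.] zmax 61.0
top blue 786 [211.0, 253.0] [193, 235, 37, 36] med [490. 185.  66.] zmax 70.0
top blue 211 [130.8, 255.2] [122, 247, 19, 17] med [493. 396.  32.] zmax 37.0
top blue 304 [167.1, 260.5] [154, 247, 25, 26] med [471. 297.  48.] zmax 53.0
top blue 561 [87.1, 403.3] [57, 392, 47, 28] med [149. 463.  52.] zmax 62.0
top yel 440 [318.4, 217.2] [303, 204, 30, 29] med [570. -87.  82.] zmax 85.0
top yel 1399 [37.9, 290.7] [15, 256, 43, 63] med [408. 623.  34.] zmax 38.0
top yel 344 [39.5, 406.7] [13, 397, 48, 23] med [143. 579.  57.] zmax 62.0
side red 186 [275.7, 137.1] [262, 130, 27, 15] med [ 670. -402.   20.] zmax 25.0
side red 198 [303.8, 296.7] [299, 287, 11, 21] med [480. 317.  87.] zmax 96.0
side red 319 [234.6, 322.5] [211, 316, 48, 14] med [618. 342.  11.] zmax 13.0
side blue 31 [490.3,
[... 233 characters left out ...]
 [524.8, 1.8] [522, 0, 8, 5] med [ -175. -1134.   268.] zmax 283.0
side blue 86 [471.1, 80.3] [466, 68, 11, 23] med [ -174. -1720.  -298.] zmax -229.0
side blue 1438 [306.0, 266.6] [287, 243, 39, 49] med [489. 205.  60.] zmax 69.0
side blue 782 [304.0, 316.0] [289, 294, 31, 40] med [476. 326.  41.] zmax 51.0
side blue 488 [289.7, 352.5] [279, 339, 22, 28] med [493. 409.  32.] zmax 35.0
side blue 433 [499.7, 407.8] [475, 398, 76, 22] med [157. 471.  58.] zmax 61.0
side yel 104 [405.9, 75.8] [397, 68, 19, 17] med [ 271. -600.  168.] zmax 189.0
side yel 321 [292.2, 180.6] [278, 171, 27, 22] med [564. -78.  82.] zmax 85.0
side yel 20 [280.4, 188.6] [278, 185, 7, 8] med [597. -84.  46.] zmax 64.0
```

View pics/c1.png

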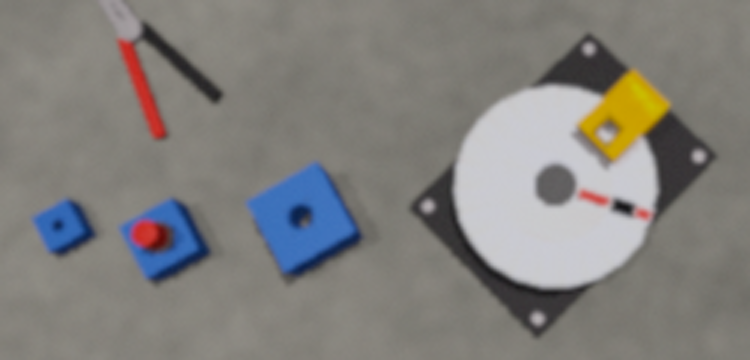

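View pics/c2.png

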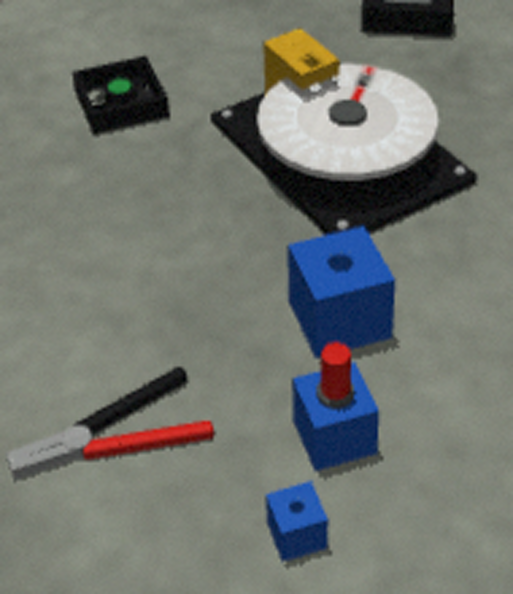

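The crop confirms it: the middle blue block carries the pin, red head at (160,258) in top. Next I'll get precise poses by casting rays onto planes at known heights.

```bash
cat > m.py <<'E'
from h import *
def circ(P):
    A=np.c_[P,np.ones(len(P))];w=np.ones(len(P))
    for _ in range(30):
        s=np.linalg.lstsq(A*w[:,None],(P**2).sum(1)*w,rcond=None)[0];c=s[:2]/2;r=np.sqrt(s[2]+c@c)
        e=np.abs(np.hypot(*(P-c).T)-r);w=1/(1+(e/1.)**2)
    return c,r
U=4
for n in("top","side"):
    i=cv2.imread(f"pics/{n}0.png");x0,y0=(230,170) if n=="top" else (240,150)
    g=cv2.resize(i[y0:y0+140,x0:x0+140],None,fx=U,fy=U,interpolation=cv2.INTER_CUBIC);hs=cv2.cvtColor(g,cv2.COLOR_BGR2HSV);H,S,V=cv2.split(hs)
    px=lambda c:(c.reshape(-1,2)+.5)/U-.5+[x0,y0]
    big=lambda m:max(cv2.findContours(m.astype(np.uint8),cv2.RETR_EXTERNAL,cv2.CHAIN_APPROX_NONE)[0],key=cv2.contourArea)
    W=(S<50)&(V>150) if n=="top" else (S<50)&(V>140)
    c=px(big(W)); P=np.array([onz(n,u,53)[:2] for u in c]);print(n,"disc",circ(P))
    hub=big((V<130)&(S<60)&(cv2.dilate(W.astype(np.uint8),None)>0)|False) if 0 else None
    Y=(H>15)&(H<32)&(S>140)&(V>80)
    cy=px(big(Y));P=np.array([onz(n,u,83)[:2] for u in cy]).astype(np.float32);r=cv2.minAreaRect(P);print(" bridge",r,cv2.boxPoints(r).round(1).tolist())
    # slot: hole contours
    cs,hi=cv2.findContours(Y.astype(np.uint8),cv2.RETR_CCOMP,cv2.CHAIN_APPROX_NONE)
    for k,q in enumerate(cs):
        if hi[0][k][3]>=0 and cv2.contourArea(q)>30:
            p=px(q);P=np.array([onz(n,u,83)[:2] for u in p]).astype(np.float32);print(" hole",p.mean(0),cv2.minAreaRect(P))
    cv2.imwrite(f"pics/u_{n}.png",g)
    C,_=ray(n,(0,0));print(" cam",C.round(0))
i=cv2.imread("pics/top0.png")
for n,z in(("top",0),("side",0)):
    i=cv2.imread(f"pics/{n}0.png");d=np.load(f"pics/{n}0.npy");H,S,V=cv2.split(cv2.cvtColor(i,cv2.COLOR_BGR2HSV))
    red=((H<8)|(H>172))&(S>130)&(V>60);cx,cyy=(160,258) if n=="top" else (304,297)
    m=np.zeros_like(red);m[cyy-18:cyy+18,cx-15:cx+15]=1;m&=red
    P=cloud(n,d,m);T=P[P[:,2]>90];print(n,"head top pts",len(T),T.mean(0).round(1),"all",P.min(0).round(1),P.max(0).round(1))
    v,u=np.nonzero(m);
    print(" centroid px",u.mean(),v.mean(), "extent",u.min(),u.max(),v.min(),v.max())
    blue=(H>100)&(H<125)&(S>130)&(V>60);m2=np.zeros_like(red);m2[cyy-25:cyy+45,cx-25:cx+28]=1;m2&=blue
    if n=="side":m2[345:]=0
    P=cloud(n,d,m2);T=P[(P[:,2]>46)&(P[:,2]<55)];r=cv2.minAreaRect(T[:,:2].astype(np.float32));print(" stand top",r)
E
python3 m.py
```

```text
top disc (array([514.64632945, -25.81607287]), np.float64(85.43064093540362))
 bridge ((567.2202758789062, -83.78398895263672), (49.88276672363281, 69.12840270996094), 43.539608001708984) [[525.2999877929688, -75.9000015258789], [573.0, -126.0], [609.0999755859375, -91.69999694824219], [561.5, -41.5]]
 hole [311.75625 223.79375] ((553.4466552734375, -68.93721771240234), (16.721477508544922, 18.278900146484375), 42.66661071777344)
 cam [ 380.   16. 1143.]
side disc (array([511.72788994, -18.80226453]), np.float64(77.80640123840463))
 bridge ((565.927734375, -71.36872863769531), (71.17508697509766, 101.0755844116211), 10.979020118713379) [[521.4000244140625, -28.5], [540.5999755859375, -127.80000305175781], [610.5, -114.19999694824219], [591.2000122070312, -15.0]]
 cam [400. 936. 795.]
top head top pts 49 [478.8 307.5  94.2] all [469.  299.2  58.5] [487.7 316.4  99.9]
 centroid px 159.94736842105263 258.05263157894734 extent 155 165 254 262
 stand top ((478.9071044921875, 308.6099548339844), (49.3374137878418, 48.32587432861328), 28.09577751159668)
side head top pts 88 [479.8 311.5  94.1] all [469.4 220.3   2.1] [496.9 322.5  97.2]
 centroid px 303.95588235294116 296.94607843137254 extent 299 309 287 307
 stand top ((483.4690246582031, 277.0546875), (60.89631652832031, 129.72274780273438), 6.491552829742432)
```

```bash
python3 - <<'E'
from h import *
i=cv2.imread("pics/top0.png");U=4;x0,y0=230,170
g=cv2.resize(i[y0:y0+140,x0:x0+140],None,fx=U,fy=U,interpolation=cv2.INTER_CUBIC)
m=(g.max(2)<75).astype(np.uint8)
c=[q for q in cv2.findContours(m,cv2.RETR_EXTERNAL,cv2.CHAIN_APPROX_NONE)[0] if cv2.contourArea(q)>1500]
P=np.vstack([q.reshape(-1,2) for q in c]);P=(P+.5)/U-.5+[x0,y0]
W=np.array([onz("top",u,12)[:2] for u in P]).astype(np.float32);print(len(c),cv2.minAreaRect(W))
h=cv2.HoughCircles(cv2.cvtColor(g,cv2.COLOR_BGR2GRAY),cv2.HOUGH_GRADIENT,1,30,param1=80,param2=12,minRadius=7,maxRadius=20)
for x,y,r in h[0][:8]:
    u=((x+.5)/U-.5+x0,(y+.5)/U-.5+y0);print(np.round(u,1),r,onz("top",u,12).round(1))
E
```

```text
Traceback (most recent call last):
  File "h.py", line 7, in onz
    c,d=ray(n,uv);return c+d*(z-c[2])/d[2]
        ~~~^^^^^^
  File "h.py", line 4, in ray
    p=arm.camera_params(n);K,R,t=map(np.array,(p["mtx"],p["R"],p["t"]))
ValueError: time passes only in moves, steps and waits
```

View pics/u_top.png

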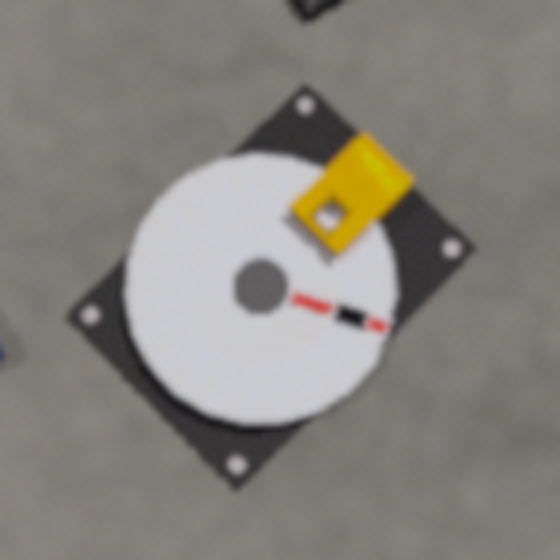

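View pics/u_side.png

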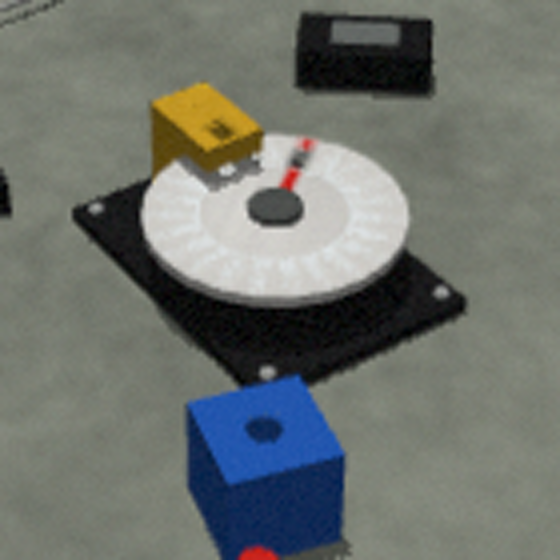

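```bash
sed -i 's/^def ray/_c={}\ndef par(n):\n    if n not in _c:_c[n]=arm.camera_params(n)\n    return _c[n]\ndef ray/; s/p=arm.camera_params(n)/p=par(n)/' h.py; python3 - <<'E'
from h import *
U=4;o=np.array([230,170])
i=cv2.imread("pics/top0.png");g=cv2.cvtColor(cv2.resize(i[170:310,230:370],None,fx=U,fy=U,interpolation=cv2.INTER_CUBIC),cv2.COLOR_BGR2GRAY).astype(float)
S=[]
for x,y in((305,105),(452,248),(90,315),(237,464)):
    p=g[y-14:y+15,x-14:x+15];w=np.clip(p-80,0,None)
    yy,xx=np.mgrid[y-14:y+15,x-14:x+15];c=np.array([(w*xx).sum(),(w*yy).sum()])/w.sum()
    S.append(onz("top",(c+.5)/U-.5+o,12)[:2])
S=np.array(S);print(S.round(1))
for a,b in((2,0),(3,1)):
    d=S[a]-S[b];d=S[b]-S[a];print(np.hypot(*d),np.degrees(np.arctan2(d[1],d[0])))
for a,b in((0,1),(2,3)):
    d=S[b]-S[a];print(np.hypot(*d),np.degrees(np.arctan2(d[1],d[0])))
hub=onz("top",(np.array([261,287])+.5)/U-.5+o,55);print("hub",hub)
for th in(-47,-46):
    t=np.radians(th);print(th,np.array([514.6,-25.8])+60*np.array([np.cos(t),np.sin(t)]))
# side slot centre from crop (219,128)
print("side slot",onz("side",(np.array([219,128])+.5)/4-.5+[240,150],83),"hub side",onz("side",(np.array([274,203])+.5)/4-.5+[240,150],56))
E
```

```text
[[ 641.8  -61.7]
 [ 541.5 -154.8]
 [ 504.2   84.7]
 [ 404.7   -8.3]]
200.94667295076601 -46.750524998594784
200.5401682914308 -46.950082715468966
136.88490032142474 -137.11668783029617
136.18443817953198 -136.94703188763603
hub [513.88437129 -26.34526194  55.        ]
-47 [555.5199016 -69.6812221]
-46 [556.27950223 -68.96038802]
side slot [557.63324808 -70.10389098  83.        ] hub side [515.95777806 -30.66192736  56.        ]
```

Unit heading is −46.9° and the slot is at about (556,−69.7). The pin is at about (479,308.5). I'll turn the jaws to lie along the slot's tangent, which needs +23° of spin, and move over the pin.

```bash
python3 -m jog '[[[50,24,8,5],[105,50,20,10],[158,75,30,15],[212,100,40,20],[265,126,55,23]]]' 85; python3 -m jog '[[[38,40,0,0],[38,40,0,0],[38,40,0,0],[38,40,0,0],[38,40,0,0]]]'
```

```text
clock: 0.72
position: [444.1, 348.5, 348.8]
ee_rot: [0.918, -0.397, 0.0, 0.001]
contact_force: [0.9, 1.2, -0.2]
gripper_width: 85.1
clock: 1.35
position: [440.8, 294.5, 348.8]
ee_rot: [0.918, -0.397, 0.0, 0.001]
contact_force: [-0.9, 0.5, 0.7]
gripper_width: 85.0
```

```bash
python3 -m jog '[[[8,-19,20,0],[16,-37,40,0],[16,-37,40,0],[16,-37,40,0],[16,-37,40,0]]]'; python3 - <<'E'
from h import *
for n,b in(("top",(100,190)),("side",(230,200))):
    i,d=arm.get_image(n);c=i[b[1]:b[1]+140,b[0]:b[0]+140];cv2.imwrite(f"pics/g_{n}.png",cv2.resize(c,None,fx=4,fy=4,interpolation=cv2.INTER_CUBIC))
E
```

```text
clock: 1.98
position: [478.3, 308.2, 309.7]
ee_rot: [0.918, -0.396, 0.0, -0.0]
contact_force: [0.5, -0.4, -0.6]
gripper_width: 84.7
```

View pics/g_side.png

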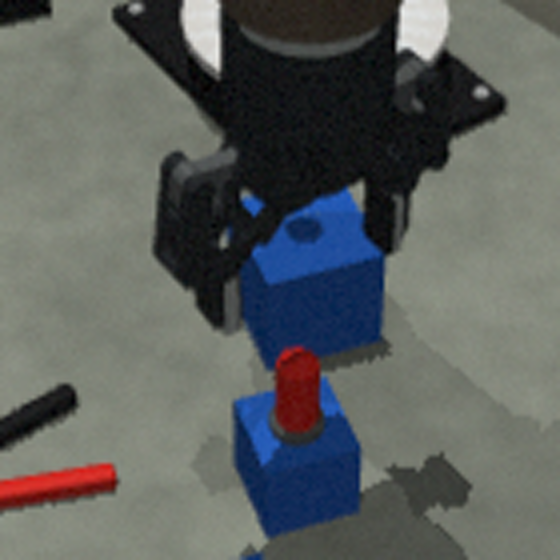

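The side crop shows the open jaws centred over the red head at (297,385 crop), clear of the big block. Descending to grip.

```bash
python3 -m jog '[[[0,0,30,0],[0,0,60,0],[0,0,77,0],[0,0,77,0],[0,0,77,0]]]'; python3 -m jog '[[[0,0,0,0],[0,0,0,0],[0,0,0,0],[0,0,0,0],[0,0,0,0]]]' 15;  python3 -m jog '[[[0,0,0,0],[0,0,0,0],[0,0,0,0],[0,0,0,0],[0,0,0,0]]]' 15
```

```text
clock: 2.7
position: [478.6, 308.4, 233.8]
ee_rot: [0.918, -0.396, 0.001, -0.001]
contact_force: [0.3, 0.3, -0.7]
gripper_width: 85.0
clock: 3.32
position: [478.8, 308.6, 234.3]
ee_rot: [0.918, -0.396, 0.001, -0.001]
contact_force: [-0.7, 0.6, 2.5]
gripper_width: 20.2
clock: 3.95
position: [478.8, 308.6, 234.3]
ee_rot: [0.918, -0.396, 0.001, -0.001]
contact_force: [-0.4, 0.6, 1.9]
gripper_width: 20.5
```

```bash
python3 -m jog '[[[0,0,-20,0],[0,0,-50,0],[0,0,-90,0],[0,0,-110,0],[0,0,-110,0]]]'; python3 - <<'E'
from h import *
for n,b in(("top",(90,180)),("side",(230,200))):
    i,d=arm.get_image(n);c=i[b[1]:b[1]+140,b[0]:b[0]+140];cv2.imwrite(f"pics/l_{n}.png",cv2.resize(c,None,fx=4,fy=4,interpolation=cv2.INTER_CUBIC))
E
```

```text
clock: 4.58
position: [478.5, 308.5, 345.4]
ee_rot: [0.918, -0.396, 0.001, -0.003]
contact_force: [0.7, -0.2, -1.2]
gripper_width: 20.5
```

View pics/l_side.png

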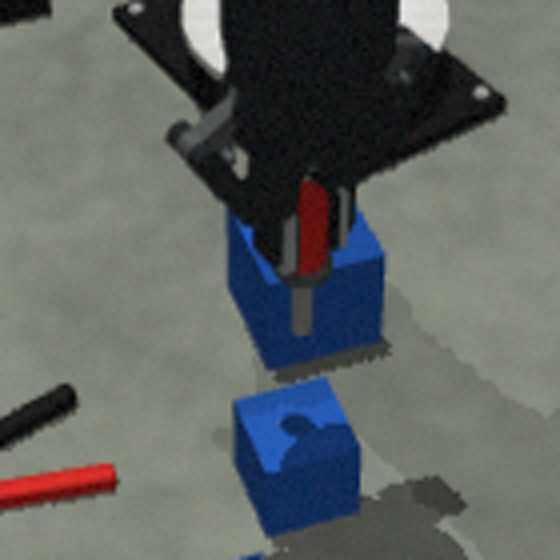

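```bash
python3 - <<'E'
from h import *
for z in(118,166,206):
    u=proj("side",np.array([478.5,308.5,z]));print(z,u.round(1),((u-[230,200]+.5)*4-.5).round(0))
i=cv2.imread("pics/l_side.png")
H,S,V=cv2.split(cv2.cvtColor(i,cv2.COLOR_BGR2HSV));m=((H<8)|(H>172))&(S>130)&(V>50);m[300:]=0
for y in range(190,270,10):
    x=np.nonzero(m[y])[0];print(y,x.min(),x.max())
g=i[280:335,270:340]
for y in range(290,330,8):
    r=i[y,270:340].astype(int);x=np.nonzero(np.abs(r[:,0]-r[:,2])<45)[0]+270;print(y,x.min(),x.max())
E
```

```text
118 [304.9 282. ] [301. 330.]
166 [305.2 264.2] [302. 258.]
206 [305.5 248.4] [303. 195.]
190 300 324
200 299 328
210 297 328
220 300 328
230 300 327
240 300 327
250 299 327
260 299 325
290 291 312
298 291 313
306 290 312
314 291 312
322 291 312
```

View pics/l_top.png

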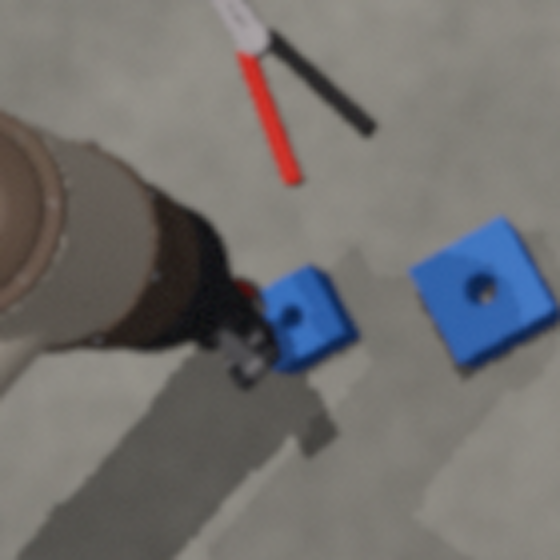

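The pin hangs straight: its shank is upright at crop x≈301 and the tip is at the predicted pixel. Moving over the slot.

```bash
python3 -m jog '[[[40,25,0,0],[85,53,0,0],[131,81,0,0],[177,110,0,0],[223,138,0,0]]]'; python3 -m jog '[[[45,28,0,0],[80,50,0,0],[103,64,0,0],[103,64,0,0],[103,64,0,0]]]';python3 - <<'E'
from h import *
s=arm.read_state();print(s["position"],s["ee_rot"])
p=np.array(s["position"]);q=np.array(s["ee_rot"]);from scipy.spatial.transform import Rotation as Ro
R=Ro.from_quat(q).as_matrix();print((R.T@(np.array([556,-69.7,p[2]])-p)).round(1))
for n,b in(("top",(230,150)),("side",(220,90))):
    i,d=arm.get_image(n);c=i[b[1]:b[1]+140,b[0]:b[0]+140];cv2.imwrite(f"pics/s_{n}.png",cv2.resize(c,None,fx=4,fy=4,interpolation=cv2.INTER_CUBIC))
E
```

```text
clock: 5.3
position: [530.3, 49.4, 341.0]
ee_rot: [0.918, -0.396, -0.001, 0.001]
contact_force: [0.7, -0.9, -1.3]
gripper_width: 20.6
clock: 5.92
position: [554.1, -69.1, 339.8]
ee_rot: [0.918, -0.396, -0.002, 0.001]
contact_force: [-0.5, -0.4, -0.6]
gripper_width: 20.9
[554.12350471 -69.12977322 339.79458945] [ 0.91812235 -0.39629    -0.00203569  0.00119769]
[ 1.7 -1.  -0. ]
```

View pics/s_side.png

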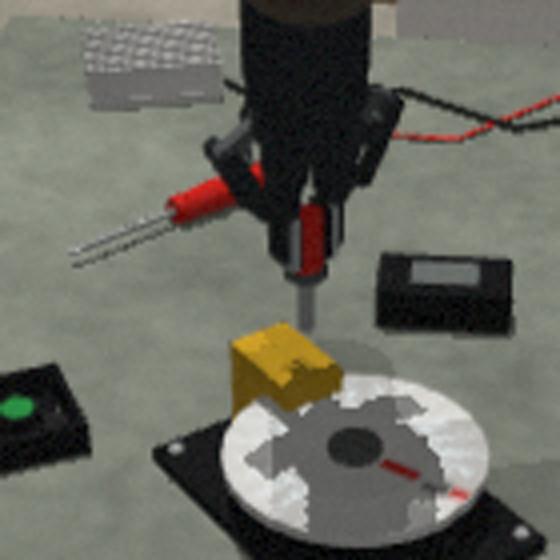

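View pics/s_top.png

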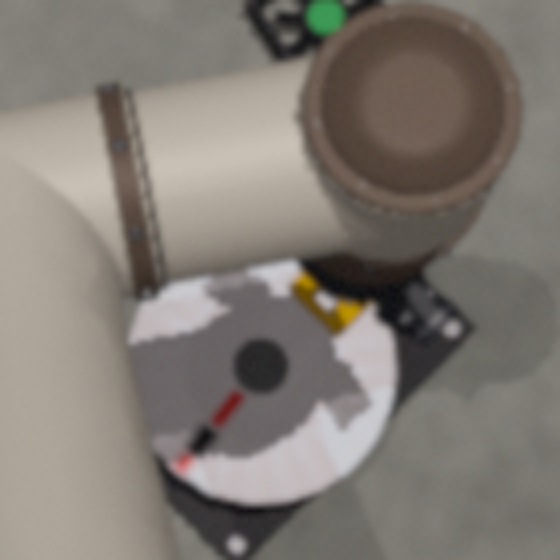

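The side view shows the upright pin over the bridge, tip at crop (306,330). I'll correct by (1.7,−1), lower the tip to about 88, and check again.

```bash
python3 -m jog '[[[1.7,-1,10,0],[1.7,-1,20,0],[1.7,-1,24,0],[1.7,-1,24,0],[1.7,-1,24,0]]]';python3 - <<'E'
from h import *
s=arm.read_state();print(s["position"],s["ee_rot"])
i,d=arm.get_image("side");b=(255,145);c=i[b[1]:b[1]+70,b[0]:b[0]+80];cv2.imwrite("pics/s2.png",cv2.resize(c,None,fx=8,fy=8,interpolation=cv2.INTER_CUBIC))
p=s["position"]
for X in((p[0],p[1],p[2]-227.3),(556,-69.7,83)):
    u=proj("side",np.array(X));print(((u-b+.5)*8-.5).round(0))
# old slot image pixel for crop: same frame of initial
o=cv2.imread("pics/side0.png")[b[1]:b[1]+70,b[0]:b[0]+80];cv2.imwrite("pics/s2o.png",cv2.resize(o,None,fx=8,fy=8,interpolation=cv2.INTER_CUBIC))
E
```

```text
clock: 6.65
position: [556.2, -69.2, 316.7]
ee_rot: [0.918, -0.396, -0.001, 0.001]
contact_force: [-0.1, 0.2, -0.8]
gripper_width: 20.5
[556.20009827 -69.15575924 316.6981319 ] [ 9.18382082e-01 -3.95692104e-01 -1.19328465e-03  8.28757191e-04]
[322. 282.]
[323. 298.]
```

View pics/s2.png

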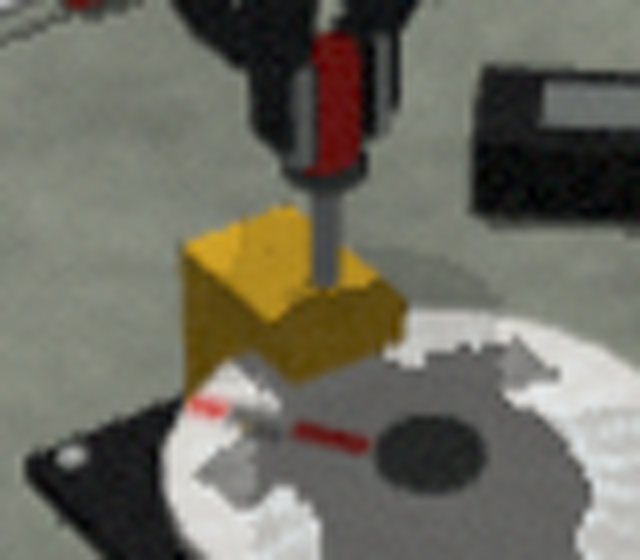

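View pics/s2o.png

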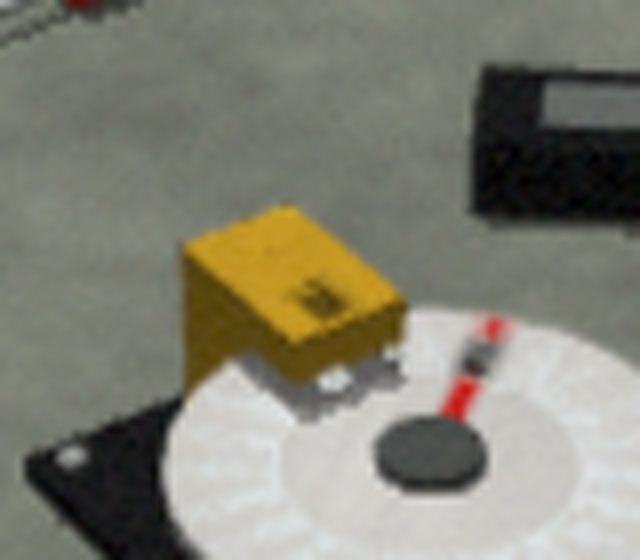

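The pin (crop x≈325, tip y≈285) sits on the slot centre (325,299 in the earlier picture). Going into the slot with small steps.

```bash
python3 -m jog '[[[0,0,2,0],[0,0,5,0],[0,0,8,0],[0,0,10,0],[0,0,10,0]]]';python3 -m jog '[[[0,0,3,0],[0,0,6,0],[0,0,9,0],[0,0,11,0],[0,0,11,0]]]'
```

```text
clock: 7.32
position: [556.1, -69.2, 306.5]
ee_rot: [0.918, -0.396, -0.001, 0.001]
contact_force: [-0.3, 0.7, 0.5]
gripper_width: 20.6
clock: 7.95
position: [556.0, -69.2, 295.3]
ee_rot: [0.918, -0.396, -0.002, 0.001]
contact_force: [-0.3, -0.9, -0.2]
gripper_width: 20.9
```

```bash
cat > w.py <<'E'
from h import *
AX=np.array([515,-26.5]);TH=np.radians(-46.9)
def ang(n,i,z=52):
    H,S,V=cv2.split(cv2.cvtColor(i,cv2.COLOR_BGR2HSV));m=((H<10)|(H>170))&(S>90)&(V>50)
    v,u=np.nonzero(m);A=[]
    for a,b in zip(u,v):
        if not(225<a<380 and 140<b<300):continue
        q=onz(n,(a,b),z)[:2]-AX;r=np.hypot(*q)
        if 22<r<84:A.append(np.arctan2(q[1],q[0])-TH)
    if len(A)<4:return None,len(A)
    c=np.mean(np.exp(1j*np.array(A)));return round(float(np.angle(c)),3),len(A),round(abs(c),2)
def speed(k=3):
    for _ in range(k):
        s=arm.read_state();o=[]
        n="side";i,_d=arm.get_image(n);o.append((n,ang(n,i)))
        print(round(float(s["clock"]),2),o)
    for _ in range(2):
        s=arm.read_state();i,_d=arm.get_image("top");print(round(float(s["clock"]),2),"top",ang("top",i))
    s=arm.read_state();print("z",round(s["position"][2],2),"tip",round(s["position"][2]-227.3,1),"F",np.round(s["contact_force"],1),"T",np.round(s["wrist_torque"],2))
if __name__=="__main__":speed()
E
python3 -m jog '[[[0,0,4,0],[0,0,8,0],[0,0,11,0],[0,0,13,0],[0,0,13,0]]]'; python3 w.py
```

```text
clock: 8.57
position: [556.0, -69.2, 282.1]
ee_rot: [0.918, -0.396, -0.002, 0.001]
contact_force: [-0.3, -0.9, -0.6]
gripper_width: 20.8
8.57 [('side', (-2.393, 31, np.float64(1.0)))]
8.62 [('side', (-2.161, 29, np.float64(1.0)))]
8.68 [('side', (-1.907, 27, np.float64(1.0)))]
8.72 top (-1.702, 31, np.float64(1.0))
8.78 top (-1.447, 31, np.float64(1.0))
z 282.44 tip 55.1 F [-0.7 -0.2 -1.5] T [ 0.04  0.   -0.02]
```

The wheel angle reads cleanly, turning at about 4.8 rad/s. Now I'll lower onto the wheel about 1 mm at a time.

```bash
python3 -m jog '[[[0,0,1,0],[0,0,2,0],[0,0,3,0],[0,0,3.5,0],[0,0,3.5,0]]]'; python3 w.py
```

```text
clock: 9.45
position: [556.2, -69.2, 279.1]
ee_rot: [0.918, -0.396, -0.001, 0.001]
contact_force: [1.6, 0.7, -0.3]
gripper_width: 20.2
9.45 [('side', (1.532, 33, np.float64(1.0)))]
9.5 [('side', (1.697, 32, np.float64(1.0)))]
9.55 [('side', (1.877, 30, np.float64(1.0)))]
9.6 top (2.061, 40, np.float64(1.0))
9.65 top (2.233, 44, np.float64(1.0))
z 279.01 tip 51.7 F [0.4 0.6 0.8] T [ 0.15 -0.13 -0.04]
```

```bash
python3 -m jog '[[[0,0,0.5,0],[0,0,1,0],[0,0,1,0],[0,0,1,0],[0,0,1,0]]]'; python3 w.py
```

```text
clock: 10.32
position: [556.1, -69.2, 278.0]
ee_rot: [0.918, -0.396, -0.001, 0.001]
contact_force: [0.8, -0.2, 1.5]
gripper_width: 20.6
10.32 [('side', (-2.094, 34, np.float64(1.0)))]
10.38 [('side', (-1.961, 30, np.float64(1.0)))]
10.43 [('side', (-1.804, 31, np.float64(1.0)))]
10.47 top (-1.664, 34, np.float64(1.0))
10.53 top (-1.513, 36, np.float64(1.0))
z 278.01 tip 50.7 F [0.3 0.8 0.9] T [ 0.14 -0.16 -0.02]
```

```bash
python3 -m jog '[[[0,0,1,0],[0,0,2,0],[0,0,2,0],[0,0,2,0],[0,0,2,0]]]'; python3 w.py
```

```text
clock: 11.2
position: [556.1, -69.2, 276.0]
ee_rot: [0.918, -0.396, -0.001, 0.001]
contact_force: [0.7, 1.3, 2.4]
gripper_width: 20.3
11.2 [('side', (-0.129, 17, np.float64(1.0)))]
11.25 [('side', (-0.047, 19, np.float64(1.0)))]
11.3 [('side', (0.04, 20, np.float64(1.0)))]
11.35 top (0.072, 32, np.float64(1.0))
11.4 top (0.148, 32, np.float64(1.0))
z 276.11 tip 48.8 F [0.6 0.8 0.6] T [ 0.23 -0.29 -0.03]
```

The wheel is at 1.6 rad/s and the window has just passed. I'll let it go most of a turn, then press to a crawl.

```bash
for k in 1 2 3; do python3 -m jog '[[[0,0,0,0],[0,0,0,0],[0,0,0,0],[0,0,0,0],[0,0,0,0]]]' | head -2; done; python3 -m jog '[[[0,0,0.5,0],[0,0,0.8,0],[0,0,1.2,0],[0,0,1.2,0],[0,0,1.2,0]]]'; python3 w.py
```

```text
clock: 12.08
position: [556.1, -69.2, 276.1]
clock: 12.7
position: [556.1, -69.2, 276.1]
clock: 13.32
position: [556.1, -69.2, 276.1]
clock: 13.95
position: [556.1, -69.2, 274.9]
ee_rot: [0.918, -0.396, -0.001, 0.001]
contact_force: [1.1, 0.9, 3.4]
gripper_width: 20.9
13.95 [('side', (-2.384, 30, np.float64(1.0)))]
14.0 [('side', (-2.354, 33, np.float64(1.0)))]
14.05 [('side', (-2.267, 29, np.float64(1.0)))]
14.1 top (-2.129, 44, np.float64(1.0))
14.15 top (-2.093, 40, np.float64(1.0))
z 274.91 tip 47.6 F [0.3 0.6 2.5] T [ 0.34 -0.36 -0.02]
```

```bash
python3 -m jog '[[[0,0,0,0],[0,0,0,0],[0,0,0,0],[0,0,0,0],[0,0,0,0]]]' | head -2;  python3 -m jog '[[[0,0,0,0],[0,0,0,0],[0,0,0.3,0],[0,0,0.7,0],[0,0,0.7,0]]]'; python3 w.py
```

```text
clock: 14.82
position: [556.1, -69.2, 274.9]
clock: 15.45
position: [556.2, -69.2, 274.2]
ee_rot: [0.918, -0.396, -0.001, 0.001]
contact_force: [1.8, 0.5, 3.2]
gripper_width: 20.9
15.45 [('side', (-1.001, 27, np.float64(1.0)))]
15.5 [('side', (-0.968, 26, np.float64(1.0)))]
15.55 [('side', (-0.94, 25, np.float64(1.0)))]
15.6 top (-0.897, 44, np.float64(1.0))
15.65 top (-0.882, 49, np.float64(1.0))
z 274.2 tip 46.9 F [1.2 1.  2.2] T [ 0.32 -0.4   0.04]
```

```bash
python3 -m jog '[[[0,0,0,0],[0,0,0,0],[0,0,0,0],[0,0,0.3,0],[0,0,0.4,0]]]'; python3 w.py
```

```text
clock: 16.32
position: [556.2, -69.2, 273.9]
ee_rot: [0.918, -0.396, -0.001, 0.001]
contact_force: [0.9, 0.0, 2.7]
gripper_width: 20.7
16.32 [('side', (-0.52, 23, np.float64(1.0)))]
16.38 [('side', (-0.503, 20, np.float64(1.0)))]
16.43 [('side', (-0.482, 22, np.float64(1.0)))]
16.48 top (-0.506, 34, np.float64(1.0))
16.52 top (-0.504, 33, np.float64(1.0))
z 273.83 tip 46.5 F [1.7 0.9 2.6] T [ 0.37 -0.43 -0.03]
```

The wheel is at about 0.35 rad/s with 0.5 rad to go. Holding this press and waiting.

```bash
for k in 1 2; do python3 -m jog '[[[0,0,0,0],[0,0,0,0],[0,0,0,0],[0,0,0,0],[0,0,0,0]]]' ; done; python3 w.py
```

```text
clock: 17.2
position: [556.1, -69.2, 273.8]
ee_rot: [0.918, -0.396, -0.001, 0.001]
contact_force: [1.3, 0.7, 2.3]
gripper_width: 20.6
clock: 17.82
position: [556.1, -69.2, 273.8]
ee_rot: [0.918, -0.396, -0.001, 0.001]
contact_force: [1.6, 1.1, 2.1]
gripper_width: 20.6
17.82 [('side', (0.005, 17, np.float64(1.0)))]
17.88 [('side', (0.018, 17, np.float64(1.0)))]
17.93 [('side', (0.018, 17, np.float64(1.0)))]
17.98 top (-0.054, 32, np.float64(1.0))
18.02 top (0.018, 33, np.float64(1.0))
z 273.38 tip 46.1 F [1.4 0.7 0.6] T [ 0.29 -0.52  0.02]
```

Possibly caught: the angle is near 0 and Fz has dropped to 0.6. Waiting half a second to check that it stays.

```bash
python3 -m jog '[[[0,0,0,0],[0,0,0,0],[0,0,0,0],[0,0,0,0],[0,0,0,0]]]' ; python3 w.py
```

```text
clock: 18.7
position: [555.9, -69.1, 273.3]
ee_rot: [0.918, -0.396, -0.001, 0.001]
contact_force: [1.0, 1.1, 0.3]
gripper_width: 20.4
18.7 [('side', (0.034, 21, np.float64(1.0)))]
18.75 [('side', (0.034, 21, np.float64(1.0)))]
18.8 [('side', (0.034, 21, np.float64(1.0)))]
18.85 top (0.014, 33, np.float64(1.0))
18.9 top (0.021, 32, np.float64(1.0))
z 273.36 tip 46.1 F [ 1.9  0.1 -0.1] T [ 0.57 -0.3   0.03]
```

Caught: the wheel stands still at about 0.02 rad and Fz is 0, so the wheel has risen around the pin. Pushing home gently.

```bash
python3 -m jog '[[[0,0,0.5,0],[0,0,1,0],[0,0,1.5,0],[0,0,2,0],[0,0,2,0]]]' ; python3 -m jog '[[[0,0,0.5,0],[0,0,1,0],[0,0,1.5,0],[0,0,2,0],[0,0,2,0]]]'; python3 w.py
```

```text
clock: 19.58
position: [556.0, -69.1, 271.3]
ee_rot: [0.918, -0.396, -0.001, 0.001]
contact_force: [1.2, 1.4, 0.7]
gripper_width: 20.6
clock: 20.2
position: [555.9, -69.1, 269.3]
ee_rot: [0.918, -0.396, -0.001, 0.001]
contact_force: [0.7, 0.3, 1.2]
gripper_width: 20.7
20.2 [('side', (0.034, 21, np.float64(1.0)))]
20.25 [('side', (0.028, 22, np.float64(1.0)))]
20.3 [('side', (0.034, 21, np.float64(1.0)))]
20.35 top (0.019, 33, np.float64(1.0))
20.4 top (0.023, 32, np.float64(1.0))
z 269.35 tip 42.0 F [1.4 0.6 0.4] T [ 0.38 -0.42  0.03]
```

```bash
python3 -m jog '[[[0,0,0.4,0],[0,0,0.8,0],[0,0,1.2,0],[0,0,1.4,0],[0,0,1.4,0]]]' ; python3 -m jog '[[[0,0,0.2,0],[0,0,0.4,0],[0,0,0.6,0],[0,0,0.6,0],[0,0,0.6,0]]]';python3 -m jog '[[[0,0,0.2,0],[0,0,0.4,0],[0,0,0.5,0],[0,0,0.5,0],[0,0,0.5,0]]]'
```

```text
clock: 21.08
position: [556.0, -69.1, 267.9]
ee_rot: [0.918, -0.396, -0.001, 0.001]
contact_force: [1.4, 1.6, 0.6]
gripper_width: 20.3
clock: 21.7
position: [556.0, -69.1, 267.3]
ee_rot: [0.918, -0.396, -0.001, 0.001]
contact_force: [0.6, 1.3, 0.4]
gripper_width: 20.2
clock: 22.32
position: [555.9, -69.1, 267.2]
ee_rot: [0.918, -0.396, -0.001, 0.001]
contact_force: [0.0, 1.2, 5.4]
gripper_width: 20.3
```

Fz steps up to 5.4 N at TCP z 267.2, against 267.3 expected, so the collar is on the bridge. Releasing and withdrawing.

```bash
python3 -m jog '[[[0,0,0,0],[0,0,0,0],[0,0,0,0],[0,0,0,0],[0,0,0,0]]]' 60; python3 -m jog '[[[0,0,-5,0],[0,0,-20,0],[0,0,-40,0],[0,0,-70,0],[0,0,-100,0]]]'; python3 -m jog '[[[-30,0,-20,0],[-80,0,-40,0],[-130,0,-40,0],[-130,0,-40,0],[-130,0,-40,0]]]'; python3 - <<'E'
from w import *
for n,b in(("top",(240,150)),("side",(240,130))):
    i,d=arm.get_image(n);c=i[b[1]:b[1]+110,b[0]:b[0]+140];cv2.imwrite(f"pics/f_{n}.png",cv2.resize(c,None,fx=5,fy=5,interpolation=cv2.INTER_CUBIC))
    H,S,V=cv2.split(cv2.cvtColor(i,cv2.COLOR_BGR2HSV));m=((H<8)|(H>172))&(S>130)&(V>50);m[:,:270]=0;m[:,350:]=0;m[:150]=0;m[240:]=0
    P=cloud(n,d,m);P=P[P[:,2]>80];print(n,len(P),"head top z",np.percentile(P[:,2],90).round(1),P.mean(0).round(1))
speed()
E
```

```text
clock: 22.95
position: [555.9, -69.1, 267.1]
ee_rot: [0.918, -0.396, -0.001, 0.001]
contact_force: [-0.0, -0.4, 0.4]
gripper_width: 60.4
clock: 23.58
position: [556.2, -69.2, 369.3]
ee_rot: [0.918, -0.396, -0.001, 0.001]
contact_force: [0.4, 0.1, 0.2]
gripper_width: 60.0
clock: 24.2
position: [467.0, 25.4, 410.5]
ee_rot: [0.919, -0.395, 0.0, 0.0]
contact_force: [0.5, 0.4, 0.5]
gripper_width: 59.9
top 73 head top z 130.9 [549.9 -68.1 123.9]
side 122 head top z 128.9 [552.4 -63.3 113.3]
24.3 [('side', (0.059, 21, np.float64(1.0)))]
24.35 [('side', (0.059, 21, np.float64(1.0)))]
24.4 [('side', (0.059, 21, np.float64(1.0)))]
24.45 top (0.045, 105, np.float64(1.0))
24.5 top (0.043, 104, np.float64(1.0))
z 409.12 tip 181.8 F [ 0.5 -0.9  0.1] T [-0.02 -0.   -0.02]
```

View pics/f_side.png

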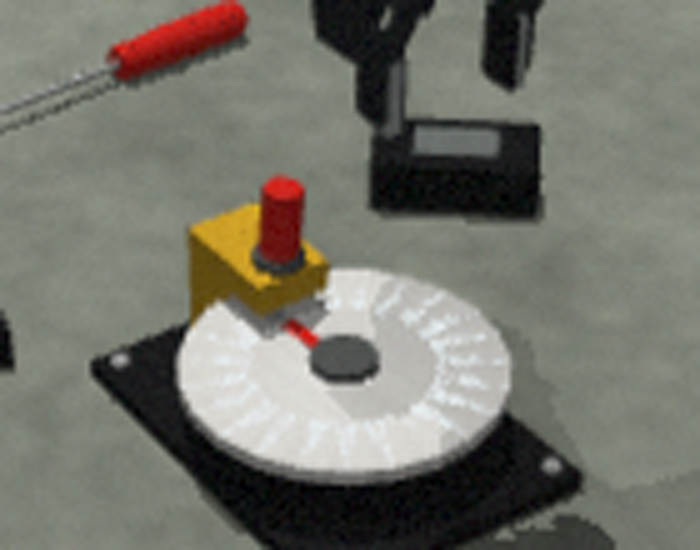

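View pics/f_top.png

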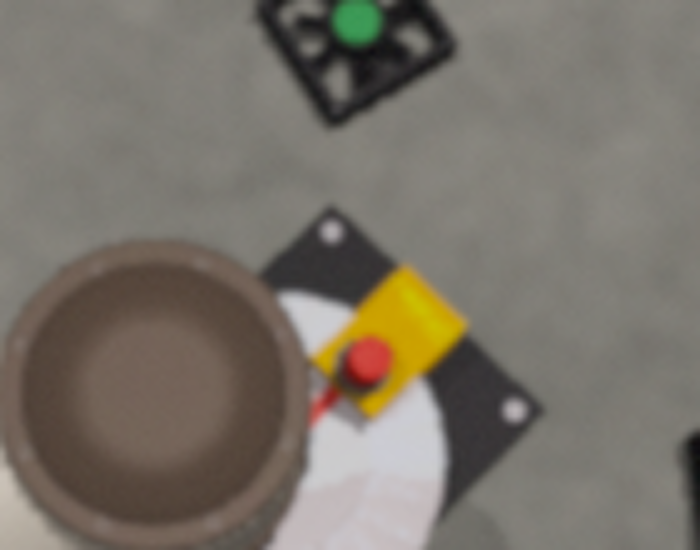

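The side view shows the collar flat on the bridge at (278,258), the pin upright and the stripe under the bridge. In the top view the pin also sits on the bridge, at (367,362), and the wheel is still. The gripper is well clear, so I'm handing in.

```bash
python3 -m jog '[[[0,0,0,0],[0,0,0,0],[0,0,0,0],[0,0,0,0],[0,0,0,0]]]'; python3 w.py; python3 -c "
from bench import arm
arm.job_done()"
```

```text
clock: 25.18
position: [467.3, 25.0, 409.1]
ee_rot: [0.918, -0.396, -0.001, 0.001]
contact_force: [0.2, -0.4, -0.0]
gripper_width: 60.2
25.18 [('side', (0.059, 21, np.float64(1.0)))]
25.23 [('side', (0.059, 21, np.float64(1.0)))]
25.27 [('side', (0.053, 20, np.float64(1.0)))]
25.32 top (0.046, 107, np.float64(1.0))
25.38 top (0.044, 105, np.float64(1.0))
z 409.13 tip 181.8 F [-0.4 -0.1  0.7] T [0.06 0.03 0.  ]
the job is handed in; nothing more can be done
```

The wheel is locked: the pin is fully home in the bridge slot and released, and I handed the job in at about 25 s.

- **What I did:** I took the pin from the middle-sized blue stand and put it through the slot without measurable contact. Pressing with about 2–3 N slowed the wheel from about 4.8 to 0.35 rad/s. The window then caught the pin, and I pushed it home until the collar met the bridge at 5.4 N. I let go and moved the gripper clear.
- **Last checks:** The wheel stood still at about 0.05 rad for the last second. It had moved about 0.025 rad when I let go, as it settled against the pin. In the side view the collar lies flat on the bridge. The depth images put the head's top at 129–131 mm against 128 mm expected, within camera error.
- **Forces:** The highest reading between moves was 5.4 N, taken as the collar seated. I did not read force within a move.
- **Not checked:** I did not re-measure the positions of the other things on the bench, but the arm kept clear of them. The gripper read about 20.5 mm on the 22 mm head throughout, but the grip held.

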